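# Locate a boot heel in the trimming fixture

## Task

Set the loose boot heel up for trimming: push it over the fixture's base board into the corner, its straight edge flat against the back fence and its side against the wooden end stop, and with the sliding stop pushed up against its other side so that it is trapped with no play. Do it all by pushing with the fingers: the heel must stay flat on the board and never be lifted or tipped, and the polish tin, the dye jar and the hammer must be left where they are.

Things in the scene. Friction and masses are not known exactly. Their poses are not given: they have to be found in the camera images.
- jig: Trimming fixture, fixed to the bench. Plywood base board 200 (x) x 340 (y) x 12 mm; origin at the centre of its underside, on the bench. Its x points away from the robot (within 0.3 rad), y to the robot's left, z up. Back fence along its far edge, end stop at its left end, sliding stop on the right; the near edge is open. Seated in the corner the heel's origin is at x = 40, y = 92.5 mm.
- back_fence (a point): Middle of the aluminium back fence's near face, 27 mm above the bench. The face is the plane fixture x = 80 mm, along the whole board; fence 20 mm thick, top 42 mm above the bench.
- end_stop (a point): Middle of the dark wood end stop's face that meets the heel, 27 mm above the bench. The face is the plane fixture y = 130 mm, from x = -20 to 80 mm; stop 22 mm thick, top 42 mm above the bench.
- heel: Loose rigid D-shaped boot heel, brown layers on black, 150 to 310 g: 75 mm wide (y), 82.5 long (x), 40 tall, lying on the board. Origin at its underside, 12 mm above the bench, midway between the sides. Its x points to the flat straight face at x = 40 mm (within 0.35 rad of fixture x). Sides straight from x = -17.5 to 40; near end rounded, radius 25, with a 25 mm flat at x = -42.5.
- heel_breast (a point): Centre of the heel's flat straight face, 20 mm above its underside (40 mm from its origin along its x).
- slide (a joint): Sliding stop: travel in m along the fixture's +y, 0 to 0.18; starts at 0 to 0.03, right of the heel; 0.155 with the heel trapped in the corner. Stays where left; about 2.5 N moves it. Aluminium arm 24 mm thick: left face at fixture y = -100 mm + travel, right (back) face at -124 mm + travel; it spans fixture x = -6 to 84 mm, 14 to 48 mm above the bench.
- slide_face (a point): Point on the sliding stop's left face (which meets the heel), at fixture x = 40 mm, 31 mm above the bench. The arm hangs from a dark carriage over the fence: fixture x = 81 to 107 mm, from 28 mm right of the arm's back face to 2 mm short of its left face, 43 to 65 mm above the bench with its knob.
- tin: Bystander: round steel polish tin, 80 mm diameter, 28 mm tall, on the bench left of the fixture; origin at the centre of its underside.
- dye: Bystander: small dye jar, 48 mm diameter, 85 mm tall, on the bench beyond the fence; origin at the centre of its underside.
- hammer: Bystander: hammer lying on the bench right of the fixture, handle roughly towards the robot; origin at its middle.
Not all that is in view belongs to the job. Of the things like the heel, leave any that is blue or turquoise; of the rest the smaller one is meant.

How it is judged:
By the outcome, as a careful person would: the job done as asked, in the order asked, and still so for the second after the job is handed in, with the robot touching nothing.
It also fails if it takes over 64 s, if anything falls off the work surface, if the arm or the gripper's body presses on something with over 40 N, if the wrist force passes 120 N, or if a joint passes its speed limit or range.

## Robot

A 7-joint arm with a two-finger parallel gripper is mounted at the origin on the work surface. World frame = base frame: x ahead of the robot, y to its left, z up, the work surface at z = 0. Lengths are in m, angles in rad, forces in N, time in s.
With the tool pointing down it reaches from about 0.425 to 0.875 m from the base axis. Payload 9.9 kg.
Tool frame: the origin (TCP) lies midway between the tips of the shut fingers; the grasp point (between the pads) lies 19 mm behind it; z points along the fingers, y is the line along which they close (so a half turn about z gives the same grasp; the last joint's range is limited). The gripper opens to 85 mm and grips with 20 to 120 N. Pads are 22 mm wide; open, the fingers measure 114 mm over their backs; the gripper's body (76 mm by 85 mm) begins 54 mm behind the grasp point. The pads swing forward as they close: fully open they stand 13 mm farther back than shut.
Start: joints at [-1.359, 0.576, 0.025, 1.437, -0.015, 1.129, -0.057], TCP at [0.197, 0.646, 0.231] pointing down, gripper open.
Joint ranges: [-2.76, 2.76], [-0.34, 2.15], [-1.52, 1.57], [0.19, 2.46], [-1.09, 4.23], [0.17, 1.99], [-2.82, 2.82]. Speed limits (rad/s): [2.22, 2.22, 3.01, 3.01, 3.14, 3.14, 3.14].

## Interface

Orientations are given as a rotation vector (axis times angle).
In Python, from plant import r gives the robot as it stands. Calls block until the motion is done:
- r.goto(position, orientation): joint-space move of the TCP to a pose.
- r.move_straight(position, rotation=None, vel=0.15): straight line of the TCP; rotation=None keeps the orientation; vel is the mean speed in m/s.
- r.set_joints(angles): joint-space move.
- r.command_gripper(opening, strength=None): finger opening in m; strength is the grip in N (None keeps the last); returns when the fingers have stopped.
- r.dwell(seconds).
- r.ik(position, orientation): joint angles nearest the present ones, or None.
- r.sense(): the state.
- r.get_image(name): name is "scene" or "top"; returns a dict with "color" (384x512x3 uint8, red, green, blue), "range_z" (384x512 float32, m along the optical axis (not along the pixel's ray), 0 where there is no reading), "K" (3x3 intrinsics, pixels), "k1" (the pictures are not rectified: a ray, as slopes to the right and down, at radius r is drawn at 1 + k1 r^2 times it, then the intrinsics apply), "eye" and "orientation" of the camera in the world. Camera axes: x right, y down, z forward; pixel columns grow to the right and rows downward; lengths in m; the calibration is good to about 2 mm. A picture is of the moment at which its call begins.
A pose or a line that the arm cannot do raises r.PlanningError and nothing moves.
- r.finish_job(): hands the job in; it is judged then, once.
The state is a dict: "time": time; "joint_pos": joint angles; "qvel": joint speeds; "joint_efforts": joint torques, N m; "ee_pos": TCP position; "eef_rot": TCP orientation; "ft_force": force on the tool from outside, world axes, zero at the start; "wrist_torque": the same for the moment, N m; "grip_width": finger opening in m; "gripper_force": force on a finger pad.
Only numpy, scipy, OpenCV 4.12 (cv2) and the standard library are available. Lean on these libraries where they do the work, as an engineer would, in place of code of your own. Each camera call takes 0.05 s, during which the arm holds its last target. There are 200 camera calls.

## Working session

There is one attempt and no reset: what is moved stays moved. The work goes in short steps, each a Python script; the robot and the scene stay as the last script left them, time stands still between calls to the robot, and variables do not carry over. Pictures are saved under pics/ and viewed, at most 10 in all, crops included, and the job is handed in when it is done.

```bash
ls; mkdir -p pics
cat > h.py <<'E'
import numpy as np, cv2
from scipy.spatial.transform import Rotation as R
from plant import r
def cam(n):
    d=r.get_image(n); return d
def rot(d):
    o=np.array(d["orientation"],float)
    return o if o.shape==(3,3) else R.from_rotvec(o).as_matrix()
def rays(d,uv):
    K=np.array(d["K"]); uv=np.atleast_2d(np.float64(uv))
    n=cv2.undistortPoints(uv[:,None],K,np.array([d["k1"],0,0,0.]))[:,0]
    return np.c_[n,np.ones(len(n))]
def onplane(d,uv,z):
    w=rays(d,uv)@rot(d).T; e=np.array(d["eye"])
    return e+w*((z-e[2])/w[:,2])[:,None]
def cloud(d):
    h,w=d["range_z"].shape; v,u=np.mgrid[:h,:w]
    p=rays(d,np.c_[u.ravel(),v.ravel()])*d["range_z"].reshape(-1,1)
    return (p@rot(d).T+np.array(d["eye"])).reshape(h,w,3)
E
python3 - <<'E'
from h import *
s=r.sense();print({k:np.round(v,3) for k,v in s.items()})
for n in("scene","top"):
    d=cam(n);print(n,d["K"],d["k1"],d["eye"],d["orientation"])
    cv2.imwrite(f"pics/{n}0.png",d["color"][...,::-1]); np.savez(f"{n}0.npz",**d)
E
```

```text
pics
{'time': np.float64(0.0), 'joint_pos': array([-1.359,  0.577,  0.025,  1.438, -0.015,  1.129, -0.057]), 'qvel': array([ 0.002,  0.001, -0.   , -0.   ,  0.   , -0.   , -0.   ]), 'joint_efforts': array([-0.0000e+00, -7.6575e+01,  2.2500e+00, -2.8598e+01,  1.5000e-02,
        1.3000e-02, -0.0000e+00]), 'ee_pos': array([0.197, 0.645, 0.23 ]), 'eef_rot': array([-4.630e-01, -3.107e+00,  3.000e-03]), 'ft_force': array([ 0.572,  0.412, -0.155]), 'wrist_torque': array([-0.001,  0.042,  0.006]), 'gripper_force': np.float64(0.0), 'grip_width': np.float64(0.085)}
scene [[403.33993814   0.         258.15186278]
 [  0.         403.33993814 195.10911968]
 [  0.           0.           1.        ]] -0.057088980421599496 [ 1.32682302 -0.22323083  0.60583513] [-1.81939615 -1.3587332   0.68051867]
top [[401.47776328   0.         254.49992611]
 [  0.         401.47776328 185.08884962]
 [  0.           0.           1.        ]] -0.07359082829005813 [0.42595912 0.02105053 1.02684126] [-2.14511813  2.13500426 -0.21646849]
```

View pics/scene0.png

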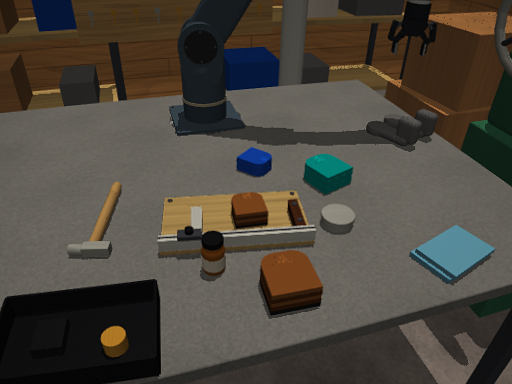

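View pics/top0.png

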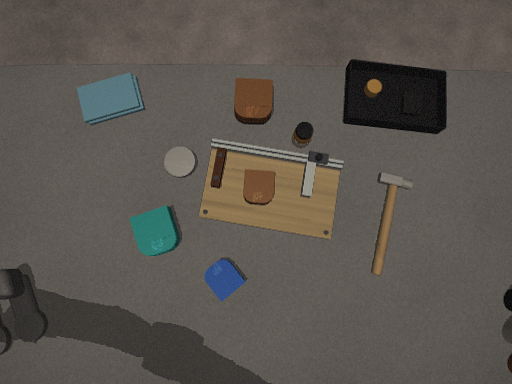

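The top view shows the jig centred near (271,190), with the fence at (275,152), the dark end stop at (218,168), the slide arm at (309,175) and the target heel at (259,187). The tin is at (180,161), the jar at (304,132) and the hammer at (388,225). The big brown heel at (253,100), plus the blue and turquoise ones, are decoys.

```bash
cat > meas.py <<'E'
from h import *
def seg(d,mask,box):
    m=np.zeros(mask.shape,np.uint8); x0,y0,x1,y1=box; m[y0:y1,x0:x1]=mask[y0:y1,x0:x1]
    m=cv2.morphologyEx(m,cv2.MORPH_OPEN,np.ones((2,2)))
    c=max(cv2.findContours(m,cv2.RETR_EXTERNAL,cv2.CHAIN_APPROX_NONE)[0],key=cv2.contourArea)
    return c[:,0].astype(float)
def rect(p):  # mm
    (c,s,a)=cv2.minAreaRect(np.float32(p[:,:2]*1000)); return np.round(c,1),np.round(s,1),round(a,2)
E
python3 - <<'E'
from meas import *
d=dict(np.load("top0.npz")); P=cloud(d); z=P[...,2]; hsv=cv2.cvtColor(d["color"],cv2.COLOR_RGB2HSV)
for n,(u,v) in dict(heel=(259,182),board=(240,210),fence=(260,149),stop=(218,168),arm=(309,180),tin=(180,161),dye=(304,128),bench=(300,280)).items():
    print(n,np.round(np.median(P[v-1:v+2,u-1:u+2].reshape(-1,3),0),4),hsv[v,u])
for n,zl,zh,box,zp in[("heel",.044,.06,(235,160,282,212),.052),("fence",.034,.047,(205,135,350,170),.042),("stop",.034,.047,(205,152,232,195),.042),("arm",.04,.056,(295,162,322,205),.048),("board",.005,.07,(190,130,350,245),.012)]:
    c=seg(d,((z>zl)&(z<zh)).astype(np.uint8),box); print(n,rect(onplane(d,c,zp)))
m=((hsv[...,0]>10)&(hsv[...,0]<28)&(hsv[...,1]>70)&(hsv[...,2]>90)).astype(np.uint8)
c=seg(d,m,(190,130,350,245));print("boardcol",rect(onplane(d,c,.012)))
m=((hsv[...,0]<13)&(hsv[...,1]>110)&(hsv[...,2]<190)).astype(np.uint8)
c=seg(d,m,(235,160,282,212));print("heelcol",rect(onplane(d,c,.052)))
cr=cv2.resize(d["color"][125:245,190:350],None,fx=5,fy=5,interpolation=cv2.INTER_CUBIC);cv2.imwrite("pics/crop0.png",cr[...,::-1])
E
```

```text
heel [ 0.6082 -0.0142  0.0517] [ 13 142 115]
board [0.543  0.0326 0.013 ] [ 18 114 137]
fence [ 0.6952 -0.017   0.0429] [ 30  14 108]
stop [0.6446 0.0884 0.0413] [ 10 141  65]
arm [ 0.6148 -0.1392  0.0477] [ 32  22 149]
tin [0.6657 0.1867 0.0281] [ 19  27 133]
dye [ 0.7378 -0.1236  0.0856] [15 19 27]
bench [ 3.681e-01 -1.192e-01  3.000e-04] [12 26 97]
heel (array([594.7, -15.2]), array([73.8, 82.2]), 85.88)
fence (array([679.6, -18.5]), array([ 78. , 246.1]), 0.43)
stop (array([640.9,  87. ]), array([22.5, 90.9]), 80.55)
arm (array([ 615.9, -147.3]), array([38.2, 90.4]), 80.46)
board (array([600.3, -52.6]), array([350.8, 219.3]), 81.95)
boardcol (array([585.2, -46.3]), array([339.8, 182.2]), 80.52)
heelcol (array([556.9,   7.8]), array([2.5, 4.9]), 0.34)
```

View pics/crop0.png

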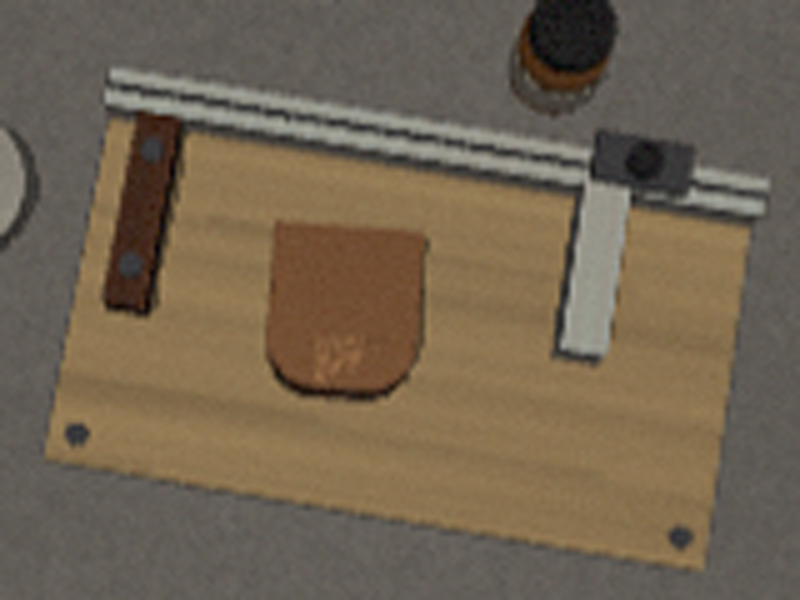

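```bash
cat > jig.py <<'E'
from meas import *
O=np.array([.5935,-.0478]); A=np.deg2rad(-9.5)
X=np.array([np.cos(A),np.sin(A)]); Y=np.array([-X[1],X[0]])
zt=np.array([0,0,-1.]); yt=np.r_[Y,0]; ROT=R.from_matrix(np.c_[np.cross(yt,zt),yt,zt]).as_rotvec()
def W(x,y,z): return np.r_[O+X*x/1000+Y*y/1000,z/1000]
def F(p): p=np.array(p)[:2]-O; return np.round([p@X*1000,p@Y*1000],1)
def go(x,y,z,v=.15): r.move_straight(W(x,y,z),None,v)
def f():
    q=r.sense()["ft_force"]; return np.array([q[:2]@X,q[:2]@Y,q[2]])
def push(ax,start,end,other,z,thr=10,step=1.5,v=.05):
    """slide along fixture axis ax to start, then step to at most end until force > thr"""
    P=lambda s:(s,other,z) if ax==0 else (other,s,z)
    f0=f(); go(*P(start),v); s=start; fv=f()-f0
    while s<end and -fv[ax]<thr:
        s+=step; go(*P(s),.03); fv=f()-f0
    print("push end",s,"force",fv.round(1),"tcp",F(r.sense()["ee_pos"]),"t",round(float(r.sense()["time"]),2)); return s
def heel(d):
    z=cloud(d)[...,2]; u=((z>.0455)&(z<.06)).astype(np.uint8); return u
E
python3 - <<'E'
from jig import *
for p in[(-3,-30,120),(-3,-30,24),(-3,42,24),(-70,92.5,120),(-70,92.5,24),(20,-128,24),(20,-128,120)]: print(p, r.ik(W(*p),ROT) is not None)
print(ROT)
r.goto(W(-3,-32,150),ROT); r.command_gripper(0.0,20); print(r.sense()["time"],F(r.sense()["ee_pos"]))
d=cam("top"); cv2.imwrite("pics/a.png",d["color"][...,::-1])
go(-3,-32,24,.1)
print(f(),r.sense()["ee_pos"],r.sense()["time"])
E
```

```text
(-3, -30, 120) True
(-3, -30, 24) True
(-3, 42, 24) True
(-70, 92.5, 120) True
(-70, 92.5, 24) True
(20, -128, 24) True
(20, -128, 120) True
[0.26014966 3.13080286 0.        ]
3.7667 [ -3. -32.]
[-0.63137282  0.30589065  0.75038971] [ 0.5856808  -0.07894491  0.0246074 ] 5.225
```

Run:
```python
from jig import *
s=push(1,36,46,-4,24,thr=7)
d=cam("scene"); cv2.imwrite("pics/b.png",d["color"][100:300,120:380][...,::-1].repeat(3,0).repeat(3,1))
go(-4,s-15,24); go(-4,s-15,120,.2)
go(-72,92.5,120,.2)
```

```text
push end 46.5 force [ 1.2 -7.1  1.3] tcp [-3.6 44.9] t 8.48
```

View pics/b.png

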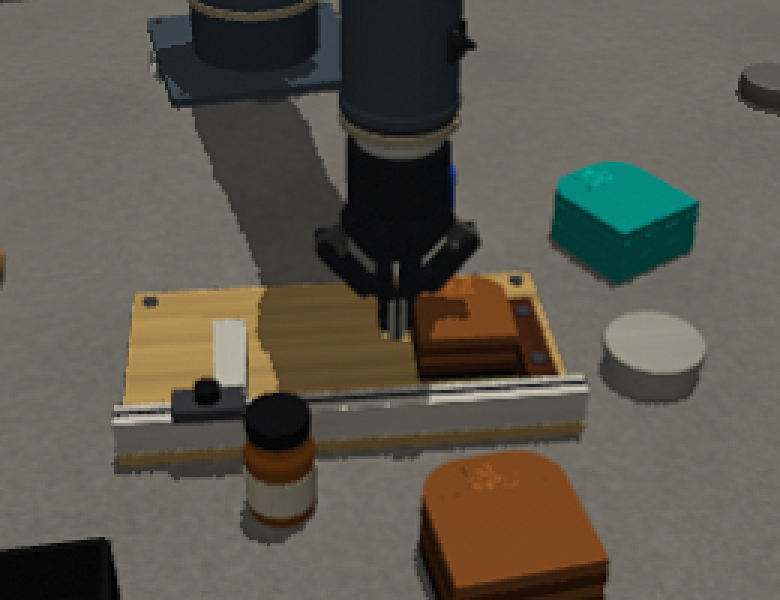

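The crop shows the heel (465,325) flat against the end stop (535,340), with the jar, tin and slide undisturbed. Next I push it along the stop to the fence.

Run:
```python
from jig import *
go(-75,92.5,24)
s=push(0,-20,-6,92.5,24,thr=10)
go(s-25,92.5,24); go(s-25,92.5,120,.2)
go(-60,-20,130,.25)
d=cam("top"); np.savez("top1.npz",**d)
c=seg(d,heel(d),(190,130,300,230)); c_,s_,a_=rect(onplane(d,c,.052)); print(c_,s_,a_,"fixture rect centre (want 38.75,92.5)",F(c_/1000))
go(20,-130,120,.25); print(r.sense()["time"])
cv2.imwrite("pics/c.png",cv2.resize(d["color"][125:245,190:350],None,fx=5,fy=5)[...,::-1])
```

```text
push end -8.0 force [-11.    0.1   6.2] tcp [-10.5  92.5] t 14.07
[646.7  37. ] [74.3 82.8] 80.74 fixture rect centre (want 38.75,92.5) [38.5 92.4]
16.375
```

View pics/c.png

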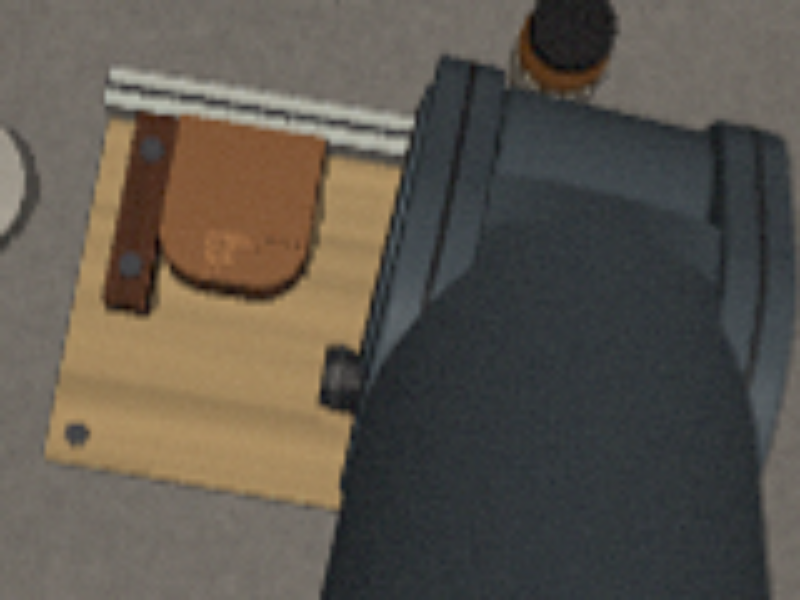

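The heel is in the corner: the crop shows it at (240,210) against both the fence and the end stop, and it measures 38.5/92.4 against 38.75/92.5. Now the slide.

Run:
```python
from jig import *
go(20,-130,26,.12); print(f())
s=push(1,12,24,20,26,thr=14,v=.08)
r.dwell(.3); print(f())
go(20,s-25,26); go(20,s-25,120,.2)
go(-60,-60,140,.25); r.goto(W(-100,-150,200),ROT)
d=cam("top"); np.savez("top2.npz",**d); e=cam("scene")
c=seg(d,heel(d),(190,130,300,230)); c_,s_,a_=rect(onplane(d,c,.05)); print(c_,s_,a_,F(c_/1000), r.sense()["time"])
for n,u,v in (("tin",180,161),("dye",304,128)): print(n,cloud(d)[v,u])
cv2.imwrite("pics/d.png",cv2.resize(d["color"][120:240,190:350],None,fx=5,fy=5,interpolation=cv2.INTER_CUBIC)[...,::-1])
cv2.imwrite("pics/e.png",cv2.resize(e["color"][150:290,140:360],None,fx=3.5,fy=3.5)[...,::-1])
```

```text
[ 0.47315969 -0.05982355  0.2940423 ]
push end 24.0 force [-1.6 -9.4 -1.3] tcp [19.9 21.2] t 21.23
[-0.50674809 -8.86855134 -1.05168265]
[654.5   9.4] [126.6 114.6] 80.59 [50.7 66.5] 23.6583
tin [0.66528429 0.18629795 0.02953154]
dye [ 0.73676134 -0.12320552  0.08851482]
```

View pics/d.png

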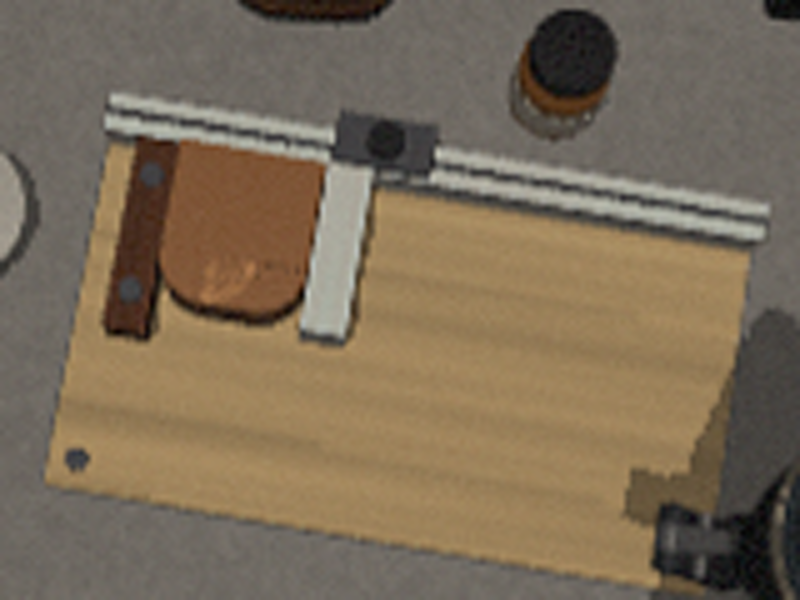

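View pics/e.png

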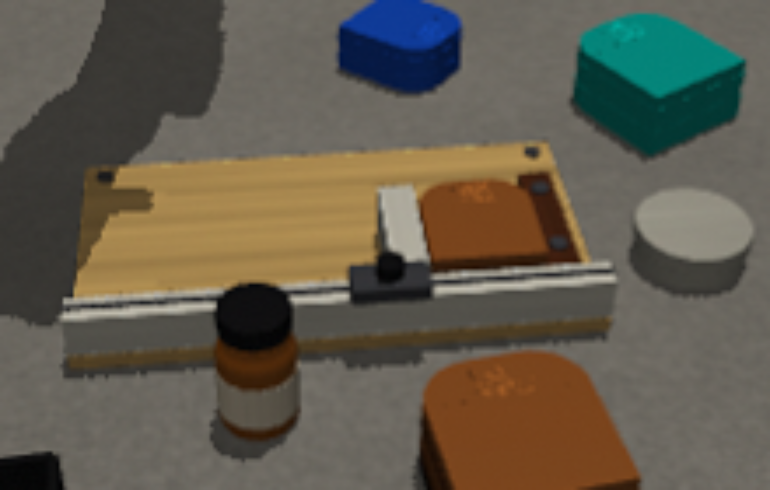

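The top crop shows the heel (240,230) trapped between the end stop (140,240) and the slide arm (337,250), with its straight edge on the fence. The slide push was held at 9 N, above the 2.5 N it takes to move the slide. Its final TCP matches the offset seen in the first push. The bystanders haven't moved.

```bash
python3 -c "
from h import *
print(r.finish_job())"
```

```text
the job is handed in; nothing more can be done
None
```

I handed the job in at about 24 s: the heel is flat against the back fence and end stop, the sliding stop traps it from the other side, and the tin, jar and hammer were left alone; `finish_job()` returned no verdict.

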